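# Fit the spindle of the tape dispenser

## Robot

A 7-joint arm with a two-finger parallel gripper is mounted at the origin on a cart in front of the work surface, level with it; the furniture and walls round the work are solid. World frame = base frame: x ahead of the robot, y to its left, z up, the work surface at z = 0. Lengths are in m, angles in rad, forces in N, time in s.
With the tool pointing down it reaches from about 0.425 to 0.875 m from the base axis. Payload 9.9 kg.
Tool frame: the origin (TCP) lies at the very end of the fingers, on their centre line; the grasp point (between the pads) lies 19 mm behind it; z points along the fingers, y is the direction in which the jaws open and shut (so a half turn about z gives the same grasp; the last joint's range is limited). The gripper opens to 85 mm and grips with 20 to 120 N. Pads are 22 mm wide; open, the fingers measure 114 mm over their backs; the gripper's body (76 mm by 85 mm) begins 54 mm behind the grasp point. The pads swing forward as they close: fully open they stand 13 mm farther back than shut.
Start: joints at [-1.336, 0.576, 0.025, 1.437, -0.015, 1.129, -0.057], TCP at [0.212, 0.641, 0.231] pointing down, gripper open.
Joint ranges: [-2.76, 2.76], [-0.34, 2.15], [-1.52, 1.57], [0.19, 2.46], [-1.09, 4.23], [0.17, 1.99], [-2.82, 2.82]. Speed limits (rad/s): [2.22, 2.22, 3.01, 3.01, 3.14, 3.14, 3.14].

## Interface

Orientations are given as a unit quaternion [x, y, z, w].
In Python, from plant import env, vision, order gives the robot as it stands. The module is installed in compiled form; this text tells all that it offers.
- The arm moves only by the shell command python3 -m pendant 'ROWS' [FORCE]. ROWS is JSON, a list of rows, each a list of 3 entries, a list of its own where there are three numbers: the turn, a rotation vector about the tool's x, y, z in degrees, then the shift along the tool's x, y, z in cm, then the finger opening in cm, from 0 to 8.54. In form: [[[ax, ay, az], [dx, dy, dz], claw], ...]. A call has 1 to 20 rows; each row shifts and turns the commanded pose from where the row before left it, along the tool's axes as they then stand; what a row does not reach is not made up. A row lasts 1/12 s, in which the tool goes at most 41.7 mm and 7.16 degrees, less where a joint would pass 70% of its speed; a pose out of reach is approached as far as the arm can. A call with a gripper value outside its range is refused whole. The fingers move at their own pace and stop on an object; FORCE is the grip in N (left out, the last holds). Time passes only in rows, so rows that do not move let the fingers close. It gives the time, the measured TCP pose, the force and the opening at its end, in the units of the state.
- env.observe(): the state, without advancing time (a new reading comes with each control period).
- vision.snapshot(name): name is "scene" or "top" or "wrist"; returns the picture (480x640x3 uint8, red, green, blue); there is no depth.
- vision.get_calibration(name): a dict with "fx", "fy", "cx", "cy" (pixels), "rvec" (rotation vector, rad) and "tvec" (3), from world to camera coordinates, as OpenCV has them. Camera axes: x right, y down, z forward; pixel columns grow to the right and rows downward; lengths in m; the calibration is good to about 2 mm. A picture is of the moment at which its call begins: read the wrist's pose just before it. get_calibration takes no time and is no camera call; for the wrist camera it gives the pose at the moment of the call.
- order.hand_in(): hands the job in, once; it reports no verdict.
The state is a dict: "t": time; "joint_positions": joint angles; "dq": joint speeds; "joint_efforts": joint torques, N m; "tcp_pos": TCP position; "eef_rot": TCP orientation; "contact_force": force on the tool from outside, world axes, zero at the start; "ft_torque": the same for the moment, N m; "opening": finger opening in m.
Only numpy, scipy, OpenCV 4.12 (cv2) and the standard library are available. Lean on these libraries where they do the work, as an engineer would, in place of code of your own. Each camera call takes 0.05 s, during which the arm holds its last target.

## Task

First push the roll of masking tape all the way back in its dispenser, against the back stop. Then pull the red-handled spindle straight up out of the wooden holder and thread it down through the upper bracket, the roll and the tray, until its handle rests on the bracket, and let go. Leave the holder standing where it is, with the black-handled spindle and the marker in it.

Things in the scene. Friction and masses are not known exactly. Their poses are not given: they have to be found in the camera images.
- dispenser: Tape dispenser, green and grey painted metal, screwed to the bench. Origin on the vertical axis of its two holes, at bench height; x points to its back (away from the robot), y to its left, z up. Back stop: face at x = +47 mm, up to z = 105 mm, with side cheeks (x = 21 to 51, y = +-48 to 52, up to z = 108 mm). Under the tray is free space down to a base plate 8 mm thick.
- dispenser_hole (a point): Centre of the 18 mm hole in the steel bracket, in the plane of the bracket's top, 105 mm above the bench. The bracket is 42 mm wide and 8 mm thick and reaches forward from the back stop over the tray, to 20 mm in front of the hole's centre. The hole's rim is bevelled.
- dispenser_tray (a point): Centre of the square hole (17 mm wide, bevelled) in the level green tray, straight below the bracket's hole, in the plane of the tray's top, 58 mm above the bench. The tray (dispenser x = -121 to 55 mm, 8 mm thick) is open at the front, has guide lips at both sides, 96 mm apart inside, up to 70 mm above the bench, and two steel runners 2 mm high on which the roll slides.
- tape_roll: Cream roll of masking tape lying flat on the tray's runners, 92 mm outside, bore about 50 mm, 24 mm high, 0.09 kg. Origin: centre of its underside, 60 mm above the bench; z up. It starts too far forward by 40 to 60 mm, so that its body covers the tray's hole. When it touches the back stop its centre lies on the hole axis to within about 1 mm. Slides freely on the runners.
- tape_roll_centre (a point): Centre of the tape roll, half-way up, 72 mm above the bench.
- spindle_red_grip (a point): Point on the axis of the red-handled spindle where it is best gripped, 30 mm above the underside of its handle, 123 mm above its lower tip, 20 mm below its top; 133 mm above the bench at the start.
- spindle_red: Spindle with a red plastic handle, standing upright in one of the two outer sockets of the holder. 143 mm long: steel shaft 12 mm thick, 93 mm long, with a round tip; above it a handle 50 mm long, 22 mm thick with a collar 26 mm wide and 8 mm high at its underside. 0.12 kg. Origin at the lower tip, z along the shaft to the handle. Fully threaded, the tip stands 12 mm above the bench.
- spindle_black: The same spindle with a black handle, in the other outer socket; it stays there. Origin at the lower tip, z along the shaft.
- blue_marker_centre (a point): Centre of the marking pen with blue cap upwards, 131 mm long and 12 mm thick, upright in the middle socket; it stays there. Its centre is 75 mm above the bench.
- holder: Loose block of light wood, 76 mm (x) by 156 mm (y) by 75 mm high, 0.9 kg, with three upright square sockets 65 mm deep in a row along its y axis, 48 mm apart, the middle one at its centre, 15 mm wide. Origin: centre of its underside; z up. Along its x axis there is free room on both sides of the handles for the fingers.
There are look-alikes about, which are no part of the job. What is shaped like the dispenser but pink is not meant.

How it is judged:
By the outcome, as a careful person would: the job done as asked, in the order asked, and still so for the second after the job is handed in, with the robot touching nothing.
It also fails if it takes over 58 s, if anything falls off the work surface, if the arm or the gripper's body presses on something with over 40 N, if the wrist force passes 120 N, or if a joint passes its speed limit or range.

## Working session

There is one attempt and no reset: what is moved stays moved. The work goes in short steps, Python scripts to look and compute and a shell command to move; the robot and the scene stay as the last step left them, time stands still between calls to the robot, and variables do not carry over. Pictures are saved under pics/ and viewed, and the job is handed in when it is done.

```bash
mkdir -p pics; ls; python3 - <<'E'
from plant import env,vision,order
import cv2
s=env.observe();print(s)
for n in("scene","top","wrist"):
    c=vision.get_calibration(n);print(n,c)
    cv2.imwrite(f"pics/{n}0.png",vision.snapshot(n)[:,:,::-1])
E
```

```text
pics
{'t': 0.0, 'joint_positions': array([-1.33579527,  0.57652547,  0.02484129,  1.43791535, -0.01502617,
        1.12900818, -0.05650769]), 'dq': array([ 0.0002442 , -0.00041729, -0.00107204,  0.00167324, -0.00037526,
       -0.0019656 ,  0.00049622]), 'joint_efforts': array([-4.39292517e-04, -7.65761447e+01,  2.25032687e+00, -2.85964751e+01,
        1.52327871e-02,  1.30303967e-02, -1.90331428e-05]), 'tcp_pos': array([0.21140505, 0.64055525, 0.23044446]), 'eef_rot': array([ 1.58717691e-01,  9.87323653e-01, -8.29817808e-04, -1.01897445e-04]), 'contact_force': array([ 0.26806656, -0.47957672,  0.94611668]), 'ft_torque': array([0.00333515, 0.02656565, 0.02120521]), 'opening': 0.08576163308190839}
scene {'fx': 465.0015089227559, 'fy': 465.0015089227559, 'cx': 314.9129348449455, 'cy': 237.1726331258157, 'rvec': array([ 0.84099953, -2.35365763,  1.26055674]), 'tvec': array([0.42686382, 0.25730312, 0.65192139])}
top {'fx': 443.93996171919997, 'fy': 443.93996171919997, 'cx': 318.0113074646183, 'cy': 244.37494819803715, 'rvec': array([ 2.16927982, -2.1144944 ,  0.18971278]), 'tvec': array([-0.00912921,  0.51869881,  0.8534515 ])}
wrist {'fx': 383.2356668819239, 'fy': 383.2356668819239, 'cx': 321.16793205980275, 'cy': 234.8865509260815, 'rvec': array([-2.33808826, -1.69056104, -0.25520207]), 'tvec': array([-0.67516872, -0.03793684,  0.37948091])}
```

View pics/scene0.png

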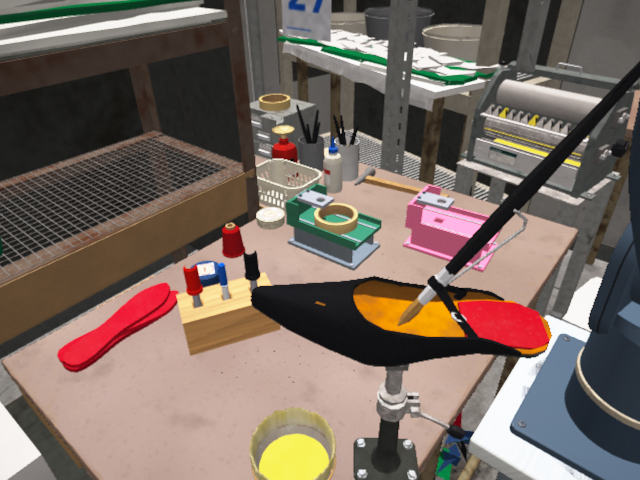

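View pics/top0.png

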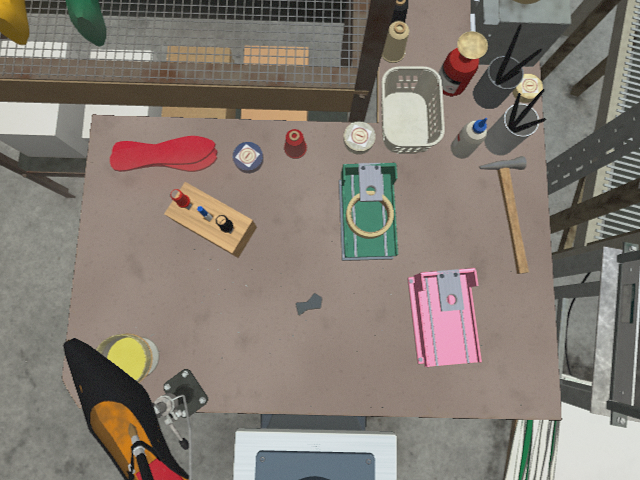

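View pics/wrist0.png

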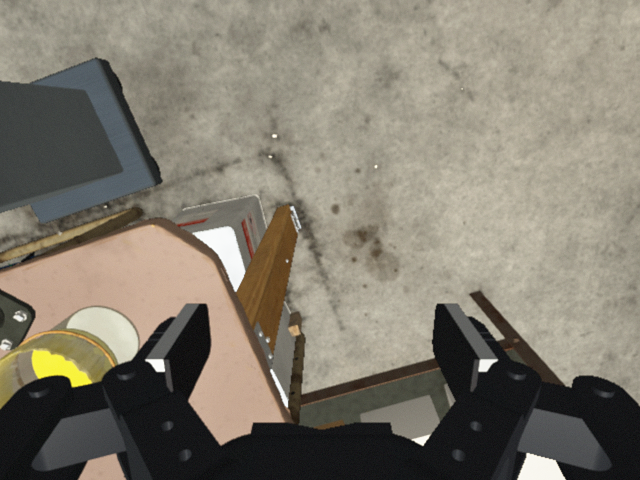

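Scene: red spindle in the holder at top-view (180,197), black at (224,223), green dispenser (369,211), roll (370,214). A dark, shoe-like thing is at the lower left; I'll check where the TCP projects.

```bash
cat > h.py <<'E'
import numpy as np, cv2
from plant import env,vision,order
from scipy.spatial.transform import Rotation as R
def cal(n):
    c=vision.get_calibration(n); K=np.array([[c['fx'],0,c['cx']],[0,c['fy'],c['cy']],[0,0,1]])
    return K,np.array(c['rvec'],float),np.array(c['tvec'],float)
def proj(n,P,c=None):
    K,r,t=c or cal(n); return cv2.projectPoints(np.atleast_2d(np.array(P,float)),r,t,K,None)[0][:,0]
def ray(n,uv,c=None):
    K,r,t=c or cal(n); M=cv2.Rodrigues(r)[0]
    d=M.T@np.linalg.inv(K)@np.array([uv[0],uv[1],1.]); return -M.T@t,d/np.linalg.norm(d)
def plane(n,uv,z,c=None):
    o,d=ray(n,uv,c); return o+d*(z-o[2])/d[2]
def tri(rays):
    A=np.zeros((3,3));b=np.zeros(3)
    for o,d in rays:
        P=np.eye(3)-np.outer(d,d);A+=P;b+=P@o
    x=np.linalg.solve(A,b); return x,[np.linalg.norm((np.eye(3)-np.outer(d,d))@(x-o)) for o,d in rays]
E
python3 - <<'E'
from h import *
s=env.observe()
print(proj('top',[s['tcp_pos'],[0,0,0],[.5,.2,0]]),proj('scene',[s['tcp_pos'],[0,0,0]]))
for n in('top','scene','wrist'): print(n,ray(n,(320,240)))
print(proj('wrist',[s['tcp_pos']]), R.from_quat(s['eef_rot']).as_matrix())
t=cv2.imread('pics/top0.png')
a=cv2.resize(t[170:270,150:270],None,fx=5,fy=5,interpolation=2);cv2.imwrite('pics/tz1.png',a)
a=cv2.resize(t[150:270,320:420],None,fx=5,fy=5,interpolation=2);cv2.imwrite('pics/tz2.png',a)
c=cv2.imread('pics/scene0.png')
a=cv2.resize(c[180:360,160:400],None,fx=3,fy=3,interpolation=2);cv2.imwrite('pics/sz1.png',a)
E
```

```text
[[-117.48648675  418.07807114]
 [ 313.26256397  514.18656487]
 [ 224.30708942  254.00919681]] [[ 15.3713106  770.63034505]
 [619.38571788 420.70141755]]
top (array([0.37269799, 0.01398784, 0.92650516]), array([ 0.17283771, -0.01520811, -0.9848329 ]))
scene (array([0.05933553, 0.57665469, 0.5808337 ]), array([ 0.53446488, -0.63879297, -0.55343548]))
wrist (array([0.13922391, 0.66568231, 0.37271032]), array([ 0.29290214, -0.1012185 , -0.95076977]))
[[318.96607905 309.39524298]] [[-9.49613250e-01  3.13423953e-01 -3.19261737e-04]
 [ 3.13424108e-01  9.49612513e-01 -1.18460280e-03]
 [-6.81079518e-05 -1.22497884e-03 -9.99999247e-01]]
```

View pics/tz1.png

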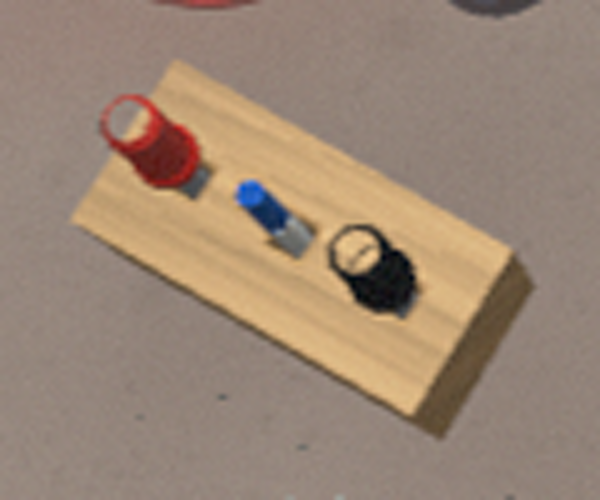

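View pics/tz2.png

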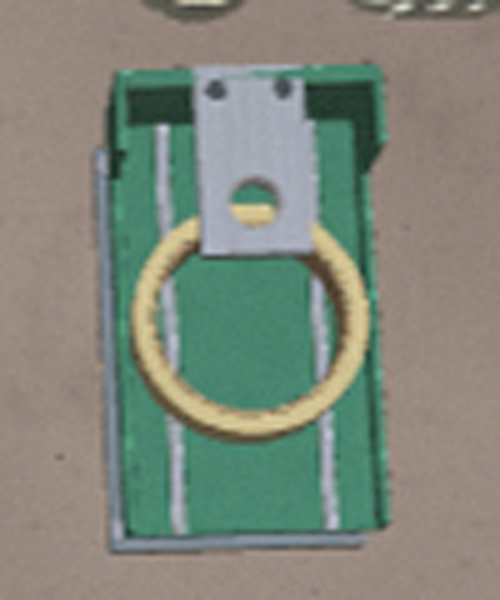

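View pics/sz1.png

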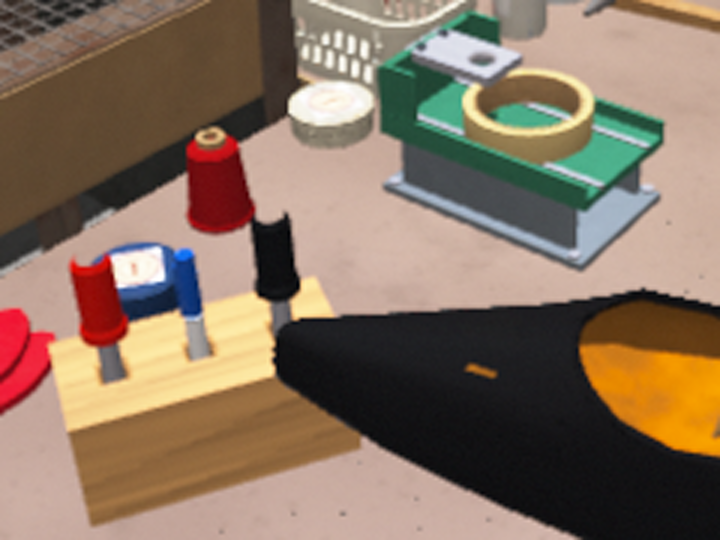

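```bash
python3 - <<'E'
from h import *
T=lambda a,b:print(*[np.round(v,3) for v in tri([ray('top',a),ray('scene',b)])])
T((67,342),(255,293)); T((131,433),(401,320)); 
print('base',plane('top',(185,390),0.01),plane('scene',(388,455),0.01))
print('yellow',plane('top',(127,357),0.08))
# spindle red: top of handle
T((150+130/5,170+118/5),(160+90/3,180+258/3))
T((150+355/5,170+250/5),(160+270/3,180+215/3))
T((150+250/5,170+190/5),(160+184/3,180+252/3))
for nm,p in dict(tl=(175,60),bl=(72,220),br=(412,415),tr=(513,252)).items(): print(nm,plane('top',(150+p[0]/5,170+p[1]/5),.075).round(4))
print('sockets',[plane('top',(150+a/5,170+b/5),.075).round(4) for a,b in((197,182),(300,245),(408,305))])
T((320+254/5,150+200/5),(160+484/3,180+60/3))
T((320+254/5,150+333/5),(160+530/3,180+100/3))
h=plane('top',(320+255/5,150+203/5),.105);print('hole',h)
for a,b in((115,70),(383,68),(112,530),(388,530)):print(plane('top',(320+a/5,150+b/5),.108 if b<100 else .07).round(4))
for a,b in((195,68),(303,68),(202,254),(312,254)):print('br',plane('top',(320+a/5,150+b/5),.105).round(4))
print('roll',plane('top',(320+251/5,150+321/5),.084))
E
```

```text
[0.331 0.352 0.29 ] [0. 0.]
[0.211 0.266 0.262] [0.005 0.005]
base [0.22544454 0.2595222  0.01      ] [0.22004059 0.25371554 0.01      ]
yellow [0.2927626  0.35147392 0.08      ]
[0.586 0.262 0.151] [0. 0.]
[0.54  0.179 0.153] [0. 0.]
[0.563 0.22  0.141] [0. 0.]
tl [0.6315 0.271  0.075 ]
bl [0.5655 0.3063 0.075 ]
br [0.4921 0.1695 0.075 ]
tr [0.5575 0.1336 0.075 ]
sockets [array([0.5822, 0.2588, 0.075 ]), array([0.558 , 0.2169, 0.075 ]), array([0.5353, 0.1734, 0.075 ])]
[ 0.616 -0.094  0.104] [0.001 0.001]
[ 0.571 -0.095  0.086] [0.003 0.003]
hole [ 0.61564519 -0.09420408  0.105     ]
[ 0.6663 -0.0395  0.108 ]
[ 0.6701 -0.1431  0.108 ]
[ 0.4925 -0.0436  0.07  ]
[ 0.4954 -0.1515  0.07  ]
br [ 0.6691 -0.0707  0.105 ]
br [ 0.6703 -0.1126  0.105 ]
br [ 0.5949 -0.074   0.105 ]
br [ 0.5961 -0.1161  0.105 ]
roll [ 0.57423027 -0.09564032  0.084     ]
```

```bash
python3 - <<'E'
from h import *
t=cv2.imread('pics/top0.png');c=cv2.imread('pics/scene0.png')
a=cv2.resize(t[330:480,50:230],None,fx=4,fy=4,interpolation=2);b=cv2.resize(c[50:480,240:640],None,fx=1.9,fy=1.39)
cv2.imwrite('pics/l1.png',a);cv2.imwrite('pics/l2.png',c[200:480,220:640])
E
```

```text
(no output)
```

View pics/l1.png

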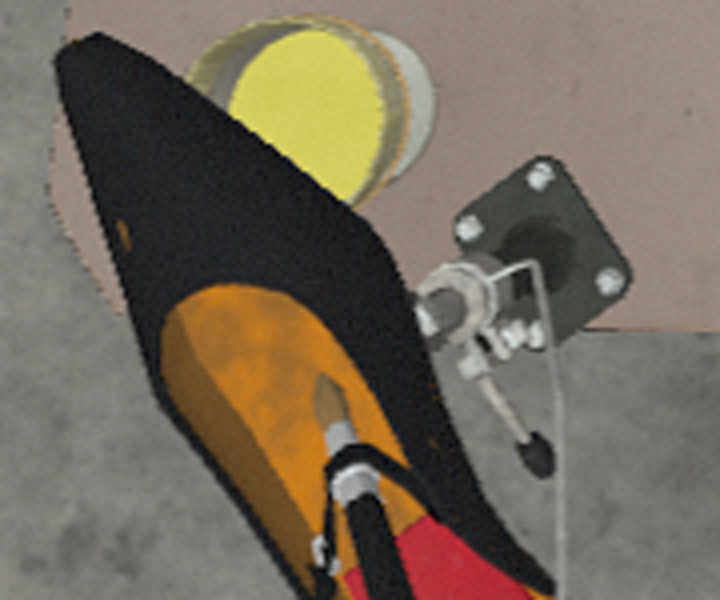

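```bash
python3 - <<'E'
from h import *
# brush axis = intersection of two view planes
def pl(n,a,b):
    o,d1=ray(n,a);_,d2=ray(n,b);nn=np.cross(d1,d2);return nn/np.linalg.norm(nn),o
n1,o1=pl('top',(50+350/4,330+480/4),(50+390/4,330+590/4));n2,o2=pl('scene',(445,285),(630,85))
d=np.cross(n1,n2);d/=np.linalg.norm(d)
p=np.linalg.lstsq(np.array([n1,n2]),np.array([n1@o1,n2@o2]),rcond=None)[0]
for z in(.26,.3,.4,.5,.6,.8):
    q=p+d*(z-p[2])/d[2];print(q.round(3),proj('scene',[q])[0].round(),proj('top',[q])[0].round())
s=env.observe();
E
```

```text
[0.207 0.265 0.26 ] [410. 323.] [131. 432.]
[0.189 0.236 0.3  ] [446. 284.] [139. 454.]
[0.144 0.165 0.4  ] [547. 174.] [166. 529.]
[0.098 0.094 0.5  ] [667.  45.] [208. 644.]
[0.053 0.023 0.6  ] [ 811. -111.] [283. 850.]
[-0.038 -0.12   0.8  ] [1210. -542.] [1231. 3456.]
```

Positions so far agree (hole at z=0.104 triangulated, spindle top ~0.151). A shoe on a stand blocks the left side (up to z≈0.3, brush up to ~0.5), so I rise before swinging across.

```bash
python3 -m pendant '[[[0,0,0],[0,0,-4],8.5],[[0,0,0],[0,0,-4],8.5],[[0,0,0],[0,0,-4],8.5],[[0,0,0],[0,0,-4],8.5],[[0,0,0],[0,0,-4],8.5],[[0,0,0],[0,0,-2],8.5]]'; python3 - <<'E'
from h import *
s=env.observe();print(s['t'],s['joint_positions'].round(3),s['tcp_pos'],s['contact_force'])
E
```

```text
t: 0.65
tcp_pos: [0.2117, 0.6412, 0.4566]
eef_rot: [0.159, 0.987, 0.003, 0.0]
contact_force: [-0.2, -0.0, 0.6]
opening: 0.0852
0.65 [-1.343  0.501  0.044  0.979 -0.021  1.656 -0.054] [0.21169448 0.64121394 0.45662184] [-0.19863854 -0.01460812  0.61045635]
```

```bash
python3 -m pendant '[[[0,0,0],[-3,-2.3,0],8.5],[[0,0,0],[-3,-2.3,0],8.5],[[0,0,0],[-3,-2.3,0],8.5],[[0,0,0],[-3,-2.3,0],8.5],[[0,0,0],[-3,-2.3,0],8.5],[[0,0,0],[-3,-2.3,0],8.5],[[0,0,0],[-3,-2.3,0],8.5],[[0,0,0],[-3,-2.3,0],8.5],[[0,0,0],[-3,-2.3,0],8.5],[[0,0,0],[-3,-2.3,0],8.5],[[0,0,0],[-3,-2.3,0],8.5]]'; python3 - <<'E'
from h import *
s=env.observe();print(s['t'],s['joint_positions'].round(3),s['tcp_pos'],s['contact_force'],R.from_quat(s['eef_rot']).as_matrix().round(3))
cv2.imwrite('pics/w1.png',vision.snapshot('wrist')[:,:,::-1])
cv2.imwrite('pics/s1.png',vision.snapshot('scene')[:,:,::-1])
E
```

```text
t: 1.57
tcp_pos: [0.4462, 0.2955, 0.4513]
eef_rot: [0.159, 0.987, 0.0, -0.0]
contact_force: [1.0, 0.6, -0.7]
opening: 0.0848
1.5667 [-0.794  0.247  0.169  1.391 -0.041  1.507  0.625] [0.44622252 0.29551417 0.45131117] [ 1.04581943  0.6098338  -0.67283389] [[-0.95   0.313 -0.   ]
 [ 0.313  0.95   0.   ]
 [ 0.     0.    -1.   ]]
```

View pics/w1.png

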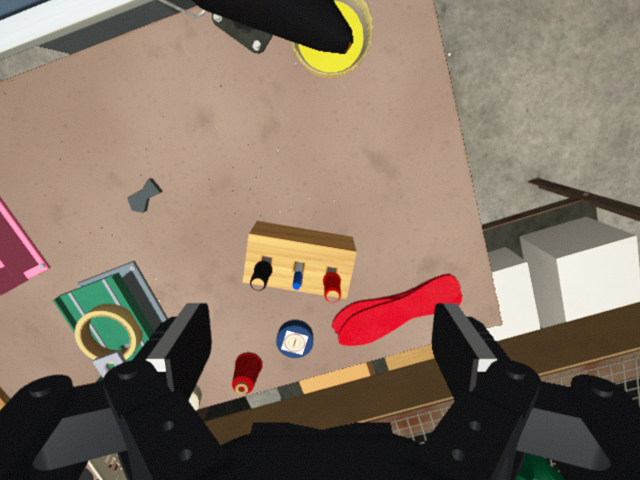

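View pics/s1.png

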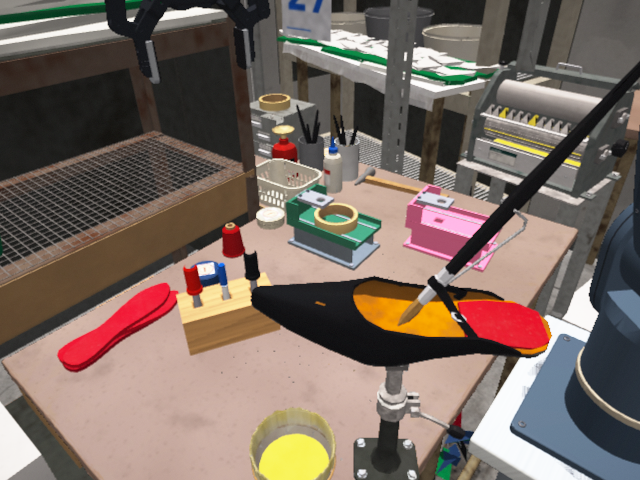

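```bash
python3 -m pendant '[[[0,0,0],[-1.9,-2.8,1.7],0],[[0,0,0],[-1.9,-2.8,1.7],0],[[0,0,0],[-1.9,-2.8,1.7],0],[[0,0,0],[-1.9,-2.8,1.7],0],[[0,0,0],[-1.9,-2.8,1.7],0],[[0,0,0],[-1.9,-2.8,1.7],0],[[0,0,0],[-1.9,-2.8,1.7],0],[[0,0,0],[-1.9,-2.8,1.7],0],[[0,0,0],[-1.9,-2.8,1.7],0],[[0,0,0],[-1.9,-2.8,1.7],0],[[0,0,0],[-1.9,-2.8,1.7],0],[[0,0,0],[-1.9,-2.8,1.7],0],[[0,0,-6.7],[0,0,0],0],[[0,0,-6.7],[0,0,0],0],[[0,0,-6.7],[0,0,0],0],[[0,0,0],[0,0,0],0],[[0,0,0],[0,0,0],0]]' 40; python3 - <<'E'
from h import *
s=env.observe();print(s['t'],s['joint_positions'].round(3),s['tcp_pos'],s['contact_force'],R.from_quat(s['eef_rot']).as_matrix().round(3))
np.save('c2.npy',np.concatenate([a.ravel() for a in cal('wrist')]))
cv2.imwrite('pics/w2.png',vision.snapshot('wrist')[:,:,::-1])
E
```

```text
t: 3.08
tcp_pos: [0.5568, -0.0929, 0.2471]
eef_rot: [-0.014, 1.0, 0.0, -0.0]
contact_force: [-0.8, -0.9, 0.2]
opening: 0.0001
3.0833 [-0.071  0.404  0.225  1.718 -0.103  1.031  1.789] [ 0.55679535 -0.09292177  0.24713557] [-0.75712959 -0.87859863  0.22044121] [[-1.    -0.029 -0.   ]
 [-0.029  1.     0.   ]
 [ 0.     0.    -1.   ]]
```

View pics/w2.png

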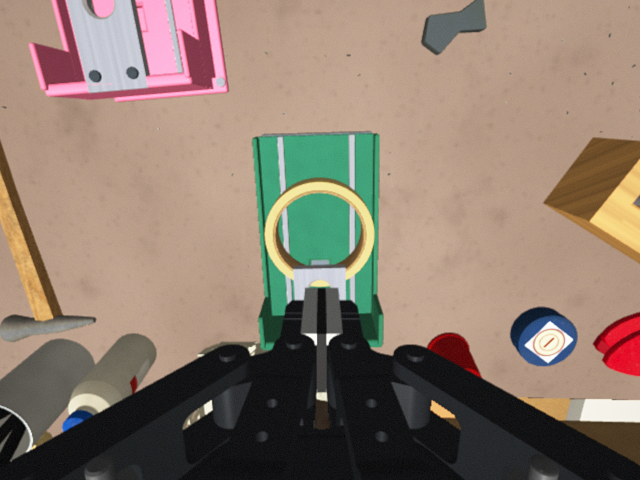

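```bash
python3 - <<'E'
from h import *
v=np.load('c2.npy');c=(v[:9].reshape(3,3),v[9:12],v[12:])
im=cv2.imread('pics/w2.png');hsv=cv2.cvtColor(im,cv2.COLOR_BGR2HSV)
m=cv2.inRange(hsv,(18,60,150),(32,190,255));m[:150]=0;m[300:]=0;m[:,:240]=0;m[:,400:]=0
P=np.argwhere(m>0);print(P.min(0),P.max(0))
# outer front half of top face
pts=[]
for col in range(270,372,3):
    r=np.where(m[:,col])[0]
    if len(r): pts.append(plane('w',(col,r[0]-.5),.084,c)[:2])
pts=np.array(pts);A=np.c_[2*pts,np.ones(len(pts))];x=np.linalg.lstsq(A,(pts**2).sum(1),rcond=None)[0]
print('roll',x[:2],'rad',np.sqrt(x[2]+x[0]**2+x[1]**2))
g=cv2.inRange(hsv,(60,60,40),(90,255,255))
for row in(145,160,180,200,220,240,260,280,300):
    r=np.where(g[row,230:400])[0]+230;print(row,r[0],r[-1],plane('w',(r[0]-.5,row),.07,c)[:2].round(4),plane('w',(r[-1]+.5,row),.07,c)[:2].round(4))
cv2.imwrite('pics/w2z.png',cv2.resize(im[120:350,240:400],None,fx=3.5,fy=2.6*1,interpolation=2))
E
```

```text
[153 252] [291 373]
roll [ 0.57597588 -0.09300304] rad 0.045578262753668476
145 253 378 [ 0.505  -0.1492] [ 0.5021 -0.0467]
160 254 378 [ 0.5171 -0.1486] [ 0.5142 -0.0459]
180 256 378 [ 0.5335 -0.1474] [ 0.5306 -0.0447]
200 257 377 [ 0.5505 -0.1469] [ 0.5476 -0.0443]
220 259 377 [ 0.5681 -0.1456] [ 0.5652 -0.043 ]
240 260 377 [ 0.5862 -0.145 ] [ 0.5833 -0.0417]
260 262 377 [ 0.6049 -0.1436] [ 0.602  -0.0404]
280 264 376 [ 0.6242 -0.1422] [ 0.6213 -0.0399]
300 264 377 [ 0.6442 -0.1425] [ 0.6413 -0.0375]
```

View pics/w2z.png

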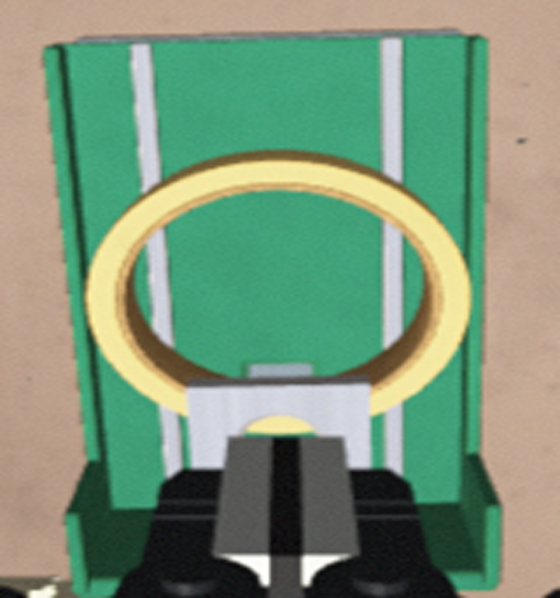

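```bash
python3 -m pendant '[[[0,0,-1.4],[2.6,-0.1,0],0],[[0,0,0],[2.6,-0.1,0],0],[[0,0,0],[0,0,3.5],0],[[0,0,0],[0,0,3.5],0],[[0,0,0],[0,0,3.5],0],[[0,0,0],[0,0,3.5],0],[[0,0,0],[0,0,2.5],0],[[0,0,0],[0,0,1.3],0],[[0,0,0],[0,0,0],0]]' 40; python3 - <<'E'
from h import *
s=env.observe();print(s['t'],s['tcp_pos'],s['contact_force'])
cv2.imwrite('pics/w3.png',vision.snapshot('wrist')[:,:,::-1])
E
```

```text
t: 3.88
tcp_pos: [0.5034, -0.0969, 0.0667]
eef_rot: [-0.027, 1.0, 0.0, -0.002]
contact_force: [-0.4, 0.5, -0.1]
opening: 0.0001
3.8833 [ 0.50337655 -0.09691114  0.06668321] [-0.36101786  0.47035438 -0.14379846]
```

View pics/w3.png

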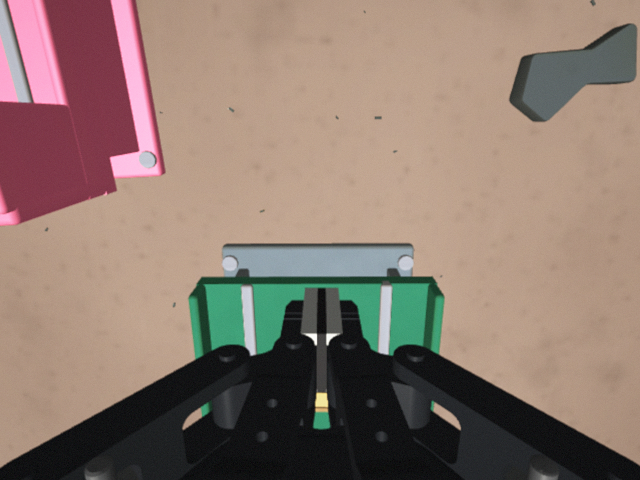

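The fingers stand in the tray, centred in front of the roll. Push now.

```bash
python3 -m pendant '[[[0,0,0],[-1,0,0],0],[[0,0,0],[-0.7,0,0],0],[[0,0,0],[-0.5,0,0],0],[[0,0,0],[-0.5,0,0],0],[[0,0,0],[-0.5,0,0],0],[[0,0,0],[-0.5,0,0],0],[[0,0,0],[-0.5,0,0],0],[[0,0,0],[-0.4,0,0],0],[[0,0,0],[-0.4,0,0],0],[[0,0,0],[-0.2,0,0],0],[[0,0,0],[0,0,0],0]]'; python3 -m pendant '[[[0,0,0],[-0.2,0,0],0],[[0,0,0],[0,0,0],0]]';python3 -m pendant '[[[0,0,0],[-0.2,0,0],0],[[0,0,0],[0,0,0],0]]'
```

```text
t: 4.85
tcp_pos: [0.5575, -0.0946, 0.0692]
eef_rot: [-0.028, 1.0, -0.0, 0.0]
contact_force: [-0.1, -0.6, -0.5]
opening: 0.0
t: 5.02
tcp_pos: [0.5594, -0.0942, 0.0693]
eef_rot: [-0.028, 1.0, 0.0, 0.0]
contact_force: [-0.6, -1.1, -0.6]
opening: 0.0
t: 5.18
tcp_pos: [0.5615, -0.094, 0.0693]
eef_rot: [-0.028, 1.0, 0.0, 0.0]
contact_force: [0.2, -0.2, -1.0]
opening: 0.0001
```

```bash
python3 -m pendant '[[[0,0,0],[-0.2,0,0],0],[[0,0,0],[0,0,0],0]]';python3 -m pendant '[[[0,0,0],[-0.2,0,0],0],[[0,0,0],[0,0,0],0]]'; python3 - <<'E'
from h import *
im=vision.snapshot('scene')[:,:,::-1];cv2.imwrite('pics/s3.png',cv2.resize(im[150:290,260:420],None,fx=4,fy=4,interpolation=2))
E
```

```text
t: 5.35
tcp_pos: [0.5619, -0.0941, 0.0691]
eef_rot: [-0.028, 1.0, 0.0, -0.001]
contact_force: [-4.9, 0.2, 2.9]
opening: 0.0001
t: 5.52
tcp_pos: [0.5619, -0.0941, 0.0689]
eef_rot: [-0.028, 1.0, 0.0, -0.003]
contact_force: [-10.5, -0.6, 8.4]
opening: 0.0
```

View pics/s3.png

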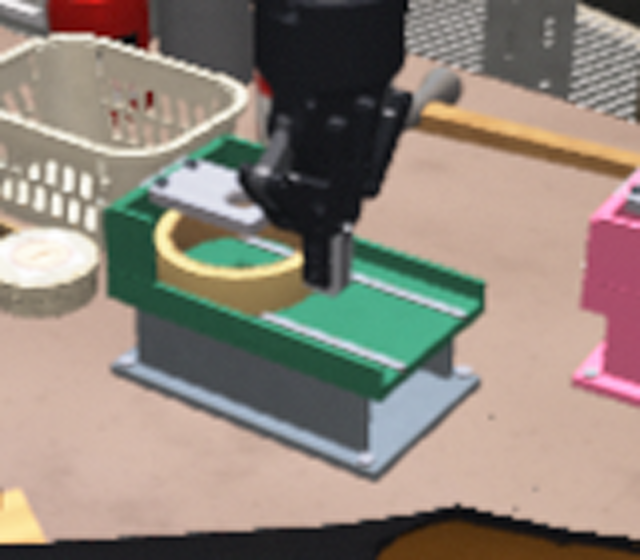

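Roll is against the stop (tool blocked at x=0.562, force rising to 10 N), and the scene view shows it flush under the bracket. Back off, rise, and look at the hole with the gripper open.

```bash
python3 -m pendant '[[[0,0,0],[1,0,0],0],[[0,0,0],[2,0,0],0],[[0,0,0],[0,0,-4],0],[[0,0,0],[0,0,-4],2],[[0,0,0],[-2,0,-3],8.5],[[0,0,0],[-2.5,0,-3],8.5],[[0,0,0],[-2.5,0,-3],8.5],[[0,0,0],[-2,0,-1],8.5],[[0,0,0],[0,0,0],8.5],[[0,0,0],[0,0,0],8.5]]'; python3 - <<'E'
from h import *
s=env.observe();print(s['t'],s['tcp_pos'],s['contact_force'],s['opening'])
np.save('c4.npy',np.concatenate([a.ravel() for a in cal('wrist')]))
cv2.imwrite('pics/w4.png',vision.snapshot('wrist')[:,:,::-1])
E
```

```text
t: 6.4
tcp_pos: [0.6257, -0.0903, 0.2494]
eef_rot: [-0.029, 1.0, -0.0, 0.001]
contact_force: [-0.6, -0.1, -0.4]
opening: 0.083
6.4 [ 0.62567398 -0.09033444  0.249387  ] [-0.56956331 -0.07299616 -0.43087473] 0.08304063127261647
```

View pics/w4.png

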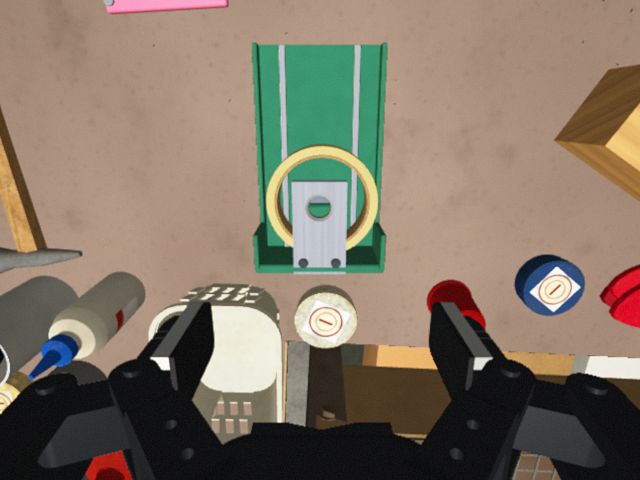

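```bash
python3 - <<'E'
from h import *
v=np.load('c4.npy');c=(v[:9].reshape(3,3),v[9:12],v[12:])
im=cv2.imread('pics/w4.png');hsv=cv2.cvtColor(im,cv2.COLOR_BGR2HSV)
m=cv2.inRange(hsv,(18,60,150),(32,190,255));m[:130]=0;m[260:]=0;m[:,:255]=0;m[:,390:]=0
pts=[]
for row in range(150,245,3):
    r=np.where(m[row])[0]
    if len(r)>3:
        pts+= [plane('w',(r[0]-.5,row),.084,c)[:2],plane('w',(r[-1]+.5,row),.084,c)[:2]]
pts=np.array(pts)
def circ(pts):
    A=np.c_[2*pts,np.ones(len(pts))];x=np.linalg.lstsq(A,(pts**2).sum(1),rcond=None)[0];return x[:2],np.sqrt(x[2]+x[0]**2+x[1]**2)
print('roll',circ(pts))
cv2.imwrite('pics/w4z.png',cv2.resize(im[130:280,240:400],None,fx=4.9,fy=3.9,interpolation=2))
gr=cv2.inRange(hsv,(100,0,120),(130,70,255))[170:275,285:355]
print(gr.mean())
cs,h=cv2.findContours(gr,cv2.RETR_CCOMP,cv2.CHAIN_APPROX_NONE)
for i,k in enumerate(cs):
    a=cv2.contourArea(k)
    if a>60:
        k=k[:,0]+[285,170];print('cont',a,h[0][i][3],k.min(0),k.max(0))
        if h[0][i][3]>=0:
            e=cv2.fitEllipse(k.astype(np.float32));print(e);print('hole',plane('w',e[0],.105,c),circ(np.array([plane('w',p,.105,c)[:2] for p in k])))
        else: 
            r=cv2.minAreaRect(k.astype(np.float32));print(r,[plane('w',p,.105,c)[:2].round(4) for p in cv2.boxPoints(r)])
E
```

```text
roll (array([ 0.61793676, -0.08979936]), np.float64(0.04647271317679692))
144.91632653061225
cont 65.0 -1 [311 196] [328 202]
((319.5, 199.0), (6.0, 17.0), 90.0) [array([ 0.6084, -0.098 ]), array([ 0.6077, -0.0852]), array([ 0.6123, -0.0849]), array([ 0.6131, -0.0978])]
cont 4245.5 -1 [292 181] [346 266]
((319.0, 223.5), (85.0, 54.0), 90.0) [array([ 0.5979, -0.1128]), array([ 0.5955, -0.0724]), array([ 0.6639, -0.0672]), array([ 0.6663, -0.1105])]
cont 654.0 15 [304 193] [334 222]
((319.10791015625, 207.12997436523438), (28.30250358581543, 29.56638526916504), 101.18386840820312)
hole [ 0.61673553 -0.09141696  0.105     ] (array([ 0.61686087, -0.09140684]), np.float64(0.011197760061528053))
cont 78.0 -1 [285 175] [288 219]
((286.5, 197.0), (3.0, 44.0), 0.0) [array([ 0.6276, -0.1172]), array([ 0.5937, -0.1182]), array([ 0.5935, -0.116 ]), array([ 0.6275, -0.1149])]
cont 95.5 -1 [351 171] [354 224]
((352.5, 197.5), (3.0, 53.0), 0.0) [array([ 0.6287, -0.066 ]), array([ 0.5879, -0.0693]), array([ 0.5878, -0.067 ]), array([ 0.6286, -0.0636])]
```

View pics/w4z.png

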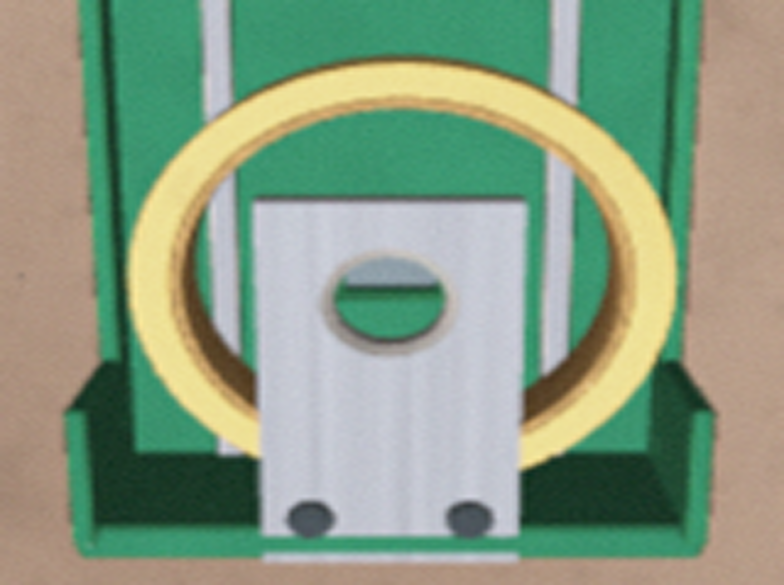

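```bash
python3 -m pendant '[[[0,0,0],[0.2,3.9,0],8.5],[[0,0,0],[0.2,3.9,0],8.5],[[0,0,0],[0,0,0],8.5]]'; python3 - <<'E'
from h import *
np.save('c5.npy',np.concatenate([a.ravel() for a in cal('wrist')]))
cv2.imwrite('pics/w5.png',vision.snapshot('wrist')[:,:,::-1])
E
python3 -m pendant '[[[0,0,0],[0.2,3.9,0],8.5],[[0,0,0],[0.2,3.9,0],8.5],[[0,0,0],[0.2,3.9,0],8.5],[[0,0,0],[0.3,3.9,0],8.5],[[0,0,0],[0.3,3.9,0],8.5],[[0,0,0],[0.3,3.9,0],8.5],[[0,0,0],[0.3,3.9,0],8.5],[[0,0,-6.5],[0,0,0],8.5],[[0,0,-6.5],[0,0,0],8.5],[[0,0,-6.5],[0,0,0],8.5],[[0,0,-6.5],[0,0,0],8.5],[[0,0,-6.5],[0,0,0],8.5],[[0,0,-6.5],[0,0,0],8.5],[[0,0,-6.5],[0,0,0],8.5],[[0,0,-6.5],[0,0,0],8.5],[[0,0,-6.3],[0,0,0],8.5],[[0,0,0],[0,0,0],8.5]]'
python3 - <<'E'
from h import *
s=env.observe();M=R.from_quat(s['eef_rot']).as_matrix();print(s['t'],s['tcp_pos'],s['joint_positions'].round(2),np.degrees(np.arctan2(M[1,0],M[0,0])))
np.save('c6.npy',np.concatenate([a.ravel() for a in cal('wrist')]))
cv2.imwrite('pics/w6.png',vision.snapshot('wrist')[:,:,::-1])
E
```

```text
t: 6.7
tcp_pos: [0.6145, -0.0037, 0.2478]
eef_rot: [-0.033, 0.999, 0.003, -0.002]
contact_force: [1.1, 2.0, -0.1]
opening: 0.0849
t: 8.17
tcp_pos: [0.5826, 0.2567, 0.2484]
eef_rot: [-0.513, 0.858, -0.0, -0.001]
contact_force: [0.6, 0.5, -0.9]
opening: 0.0851
8.1667 [0.5826172  0.25674277 0.24842025] [-0.44  0.5  -0.08  1.52  0.04  1.12  2.12] -118.23994797787206
```

View pics/w6.png

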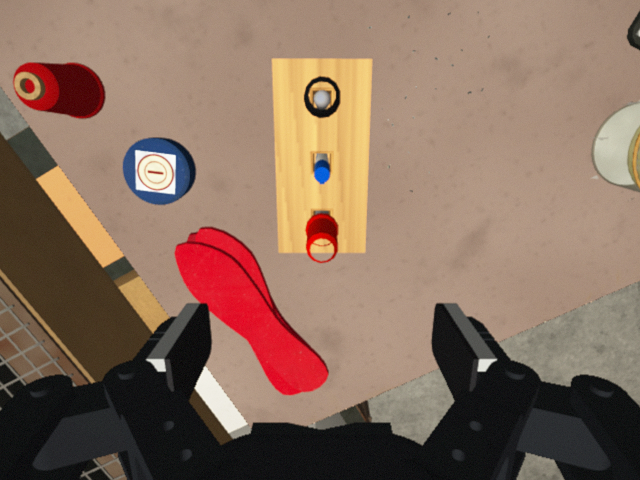

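View pics/w5.png

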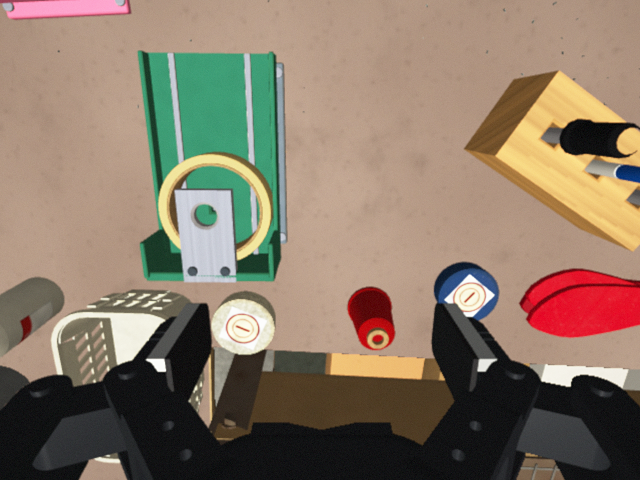

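```bash
python3 - <<'E'
from h import *
def L(f): v=np.load(f);return (v[:9].reshape(3,3),v[9:12],v[12:])
c4,c5,c6=L('c4.npy'),L('c5.npy'),L('c6.npy')
im=cv2.imread('pics/w5.png')
hsv=cv2.cvtColor(im,cv2.COLOR_BGR2HSV)
gr=cv2.inRange(hsv,(100,0,120),(130,70,255))[180:285,165:245]
cs,h=cv2.findContours(gr,cv2.RETR_CCOMP,cv2.CHAIN_APPROX_NONE)
for i,k in enumerate(cs):
    if cv2.contourArea(k)>300 and h[0][i][3]>=0:
        e=cv2.fitEllipse((k[:,0]+[165,180]).astype(np.float32));print(e,plane('w',e[0],.105,c5));h5=e[0]
x,r=tri([ray('w',(319.1,207.1),c4),ray('w',h5,c5)]);print('hole tri',x,r)
im=cv2.imread('pics/w6.png')
cv2.imwrite('pics/w6z.png',cv2.resize(im[50:280,265:380],None,fx=5,fy=2.6*1,interpolation=2)) if 0 else cv2.imwrite('pics/w6z.png',cv2.resize(im[140:270,265:380],None,fx=4.6,fy=4.6,interpolation=2))
# holder edges
for a in((272,58),(372,58),(279,252),(367,252)): print(plane('w',a,.075,c6).round(4))
s,d=ray('scene',(190,266)),0
E
```

```text
((204.31292724609375, 215.47622680664062), (27.631011962890625, 30.348709106445312), 126.83158874511719) [ 0.61670634 -0.0912615   0.105     ]
hole tri [ 0.61684663 -0.09141917  0.10445858] [np.float64(7.01585955552323e-06), np.float64(7.015859555437242e-06)]
[0.5593 0.1366 0.075 ]
[0.4928 0.1723 0.075 ]
[0.6326 0.2735 0.075 ]
[0.5648 0.31   0.075 ]
```

View pics/w6z.png

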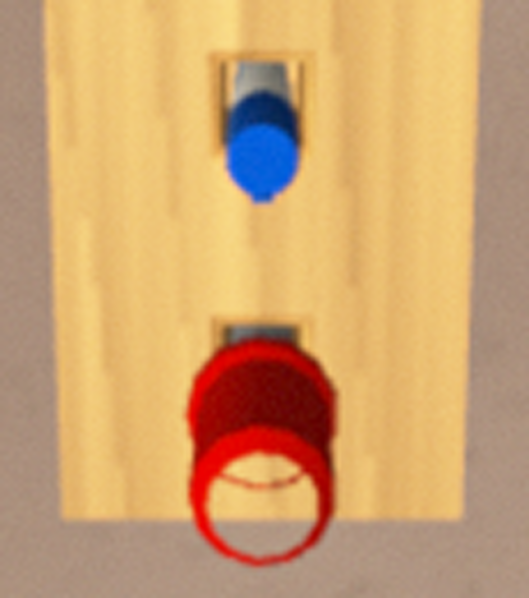

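```bash
python3 - <<'E'
from h import *
def L(f): v=np.load(f);return (v[:9].reshape(3,3),v[9:12],v[12:])
c6=L('c6.npy')
u=(322.2,248)
print(plane('w',u,.153,c6), tri([ray('w',u,c6),ray('top',(176,193.6))]),tri([ray('w',u,c6),ray('scene',(190,266))]))
s=env.observe();M=R.from_quat(s['eef_rot']).as_matrix()
for g in ([.5851,.2654,.114],[*plane('w',u,.153,c6)[:2],.114]): print(M.T@(np.array(g)-s['tcp_pos'])*100)
E
```

```text
[0.58502176 0.26414529 0.153     ] (array([0.58409783, 0.26109086, 0.15916124]), [np.float64(0.001113182638270825), np.float64(0.001113182638270929)]) (array([0.58469089, 0.26377234, 0.15309657]), [np.float64(0.00044203174405655), np.float64(0.0004420317440563962)])
[-0.87569252  0.18280602 13.45558926]
[-0.76181159  0.12955803 13.45571264]
```

```bash
python3 -m pendant '[[[0,0,0],[-0.8,0.15,1.5],8.5],[[0,0,0],[0,0,3.5],8.5],[[0,0,0],[0,0,3.5],8.5],[[0,0,0],[0,0,3],8.5],[[0,0,0],[0,0,1.9],8.5],[[0,0,0],[0,0,0],8.5]]'; python3 - <<'E'
from h import *
s=env.observe();print(s['t'],s['tcp_pos'],s['contact_force'])
cv2.imwrite('pics/w7.png',vision.snapshot('wrist')[:,:,::-1])
E
```

```text
t: 8.72
tcp_pos: [0.5828, 0.2642, 0.1106]
eef_rot: [-0.51, 0.86, -0.0, -0.004]
contact_force: [-1.9, 0.8, 0.5]
opening: 0.0848
8.7167 [0.58278345 0.26419447 0.1105558 ] [-1.90570595  0.7549707   0.54111642]
```

View pics/w7.png

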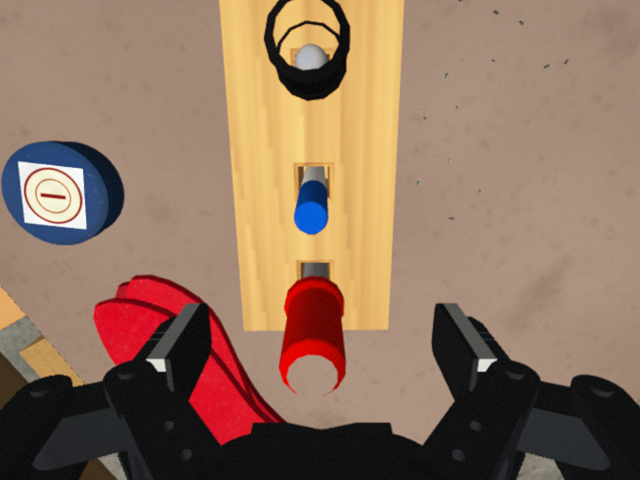

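```bash
python3 -m pendant '[[[0,0,0],[0,0,0],8.5],[[0,0,0],[0,0,0],8.5]]'; python3 - <<'E'
from h import *
s=env.observe();M=R.from_quat(s['eef_rot']).as_matrix();print(s['tcp_pos'],M.round(4))
c=cal('wrist');im=vision.snapshot('wrist')[:,:,::-1]
hsv=cv2.cvtColor(im,cv2.COLOR_BGR2HSV);m=cv2.inRange(hsv,(0,120,60),(8,255,255))|cv2.inRange(hsv,(172,120,60),(180,255,255));m[:,:260]=0;m[:,370:]=0
for r in(300,320,340,355,370):
    k=np.where(m[r])[0];print(r,k[0],k[-1],(k[0]+k[-1])/2)
print('grasp pt px',proj('w',[s['tcp_pos']-M[:,2]*.019,s['tcp_pos']+M[:,2]*.0,s['tcp_pos']-M[:,2]*.039],c))
cv2.imwrite('pics/w8.png',im)
E
```

```text
t: 8.93
tcp_pos: [0.5865, 0.2665, 0.117]
eef_rot: [-0.511, 0.86, -0.0, 0.001]
contact_force: [-0.5, -0.1, 0.3]
opening: 0.0849
[0.58646712 0.26645859 0.11704676] [[-0.478  -0.8784  0.0023]
 [-0.8784  0.478   0.001 ]
 [-0.002  -0.0016 -1.    ]]
300 292 346 319.0
320 290 347 318.5
340 287 350 318.5
355 289 349 319.0
370 300 335 317.5
grasp pt px [[319.49748896 331.17542325]
 [319.67530367 306.41457884]
 [319.25260113 365.27625605]]
```

```bash
python3 -m pendant '[[[0,0,0],[-0.1,0,0.2],8.5],[[0,0,0],[0,0,0],0],[[0,0,0],[0,0,0],0],[[0,0,0],[0,0,0],0],[[0,0,0],[0,0,0],0],[[0,0,0],[0,0,0],0],[[0,0,0],[0,0,0],0],[[0,0,0],[0,0,0],0]]' 60; python3 - <<'E'
from h import *
s=env.observe();print(s['t'],s['tcp_pos'],s['contact_force'])
cv2.imwrite('pics/w9.png',vision.snapshot('wrist')[:,:,::-1])
E
```

```text
t: 9.65
tcp_pos: [0.5859, 0.2672, 0.1134]
eef_rot: [-0.512, 0.859, 0.0, 0.0]
contact_force: [-0.2, 0.9, 2.1]
opening: 0.0206
9.65 [0.58594908 0.26717638 0.11340232] [-0.16727646  0.89513515  2.07809831]
```

View pics/w9.png

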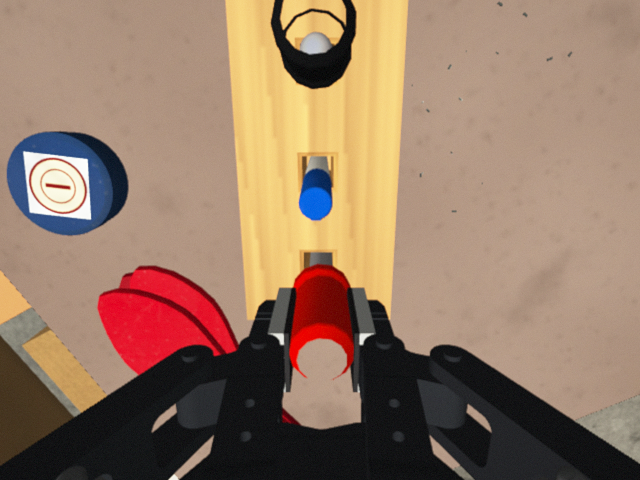

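```bash
python3 -m pendant '[[[0,0,0],[0,0,-0.5],0],[[0,0,0],[0,0,-1],0],[[0,0,0],[0,0,-1],0],[[0,0,0],[0,0,-1],0]]'; python3 -m pendant '[[[0,0,0],[0,0,-1.5],0],[[0,0,0],[0,0,-1.5],0],[[0,0,0],[0,0,-2],0],[[0,0,0],[0,0,-2],0],[[0,0,0],[0,0,-2],0],[[0,0,0],[0,0,-2],0],[[0,0,0],[0,0,-1.5],0],[[0,0,0],[0,0,0],0],[[0,0,0],[0,0,0],0]]';  python3 - <<'E'
from h import *
s=env.observe();print(s['t'],s['tcp_pos'],s['contact_force'])
cv2.imwrite('pics/w10.png',vision.snapshot('wrist')[:,:,::-1])
cv2.imwrite('pics/s10.png',vision.snapshot('scene')[:,:,::-1])
E
```

```text
t: 10.03
tcp_pos: [0.586, 0.2672, 0.1496]
eef_rot: [-0.512, 0.859, 0.0, 0.0]
contact_force: [0.2, -0.3, -1.5]
opening: 0.0206
t: 10.78
tcp_pos: [0.5862, 0.2673, 0.2746]
eef_rot: [-0.512, 0.859, -0.0, 0.001]
contact_force: [0.3, -0.2, -1.7]
opening: 0.0206
10.7833 [0.58616911 0.26729018 0.27462204] [ 0.32717185 -0.22269524 -1.74808187]
```

View pics/w10.png

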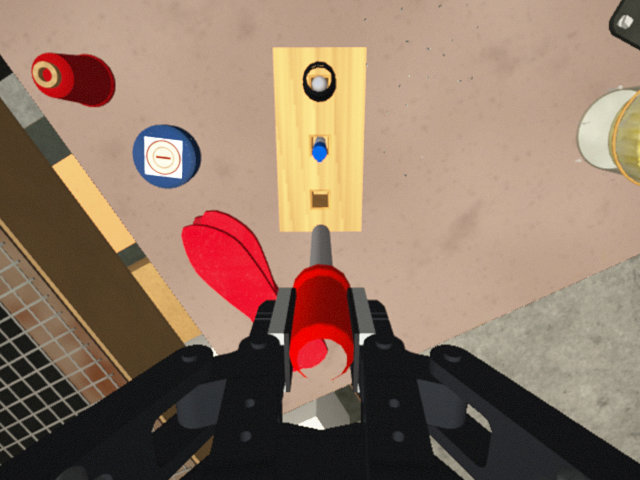

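View pics/s10.png

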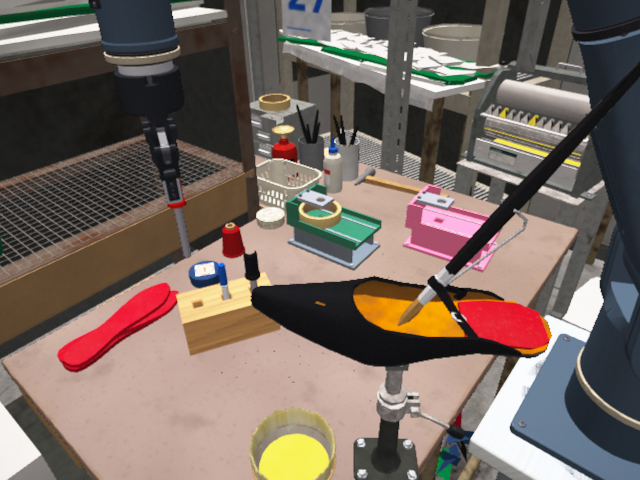

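```bash
python3 - <<'E'
from h import *
s=env.observe();M=R.from_quat(s['eef_rot']).as_matrix();c=cal('wrist')
im=cv2.imread('pics/w10.png')
cv2.imwrite('pics/w10z.png',cv2.resize(im[215:285,285:355],None,fx=8,fy=8,interpolation=2))
for d in(.03,.06,.09,.098,.104): print(d,proj('w',[s['tcp_pos']+M[:,2]*d],c)[0].round(1))
for n in((319.5,236),): 
    o,dd=ray('w',n,c)
    o=M.T@(o-s['tcp_pos']);dd=M.T@dd;print(o+dd*(.098-o[2])/dd[2])
ims=cv2.imread('pics/s10.png');cv2.imwrite('pics/s10z.png',cv2.resize(ims[140:270,130:230],None,fx=5,fy=4.5,interpolation=2))
for d in(0,.03,.06,.104):print(proj('scene',[s['tcp_pos']+M[:,2]*d]).round(1))
E
```

```text
0.03 [319.8 277.2]
0.06 [320.  255.7]
0.09 [320.1 239.2]
0.098 [320.2 235.5]
0.104 [320.2 232.8]
[-0.00036745 -0.00042798  0.098     ]
[[173.3 198.4]]
[[177.2 216.8]]
[[181.  234.3]]
[[186.1 258.6]]
```

View pics/w10z.png

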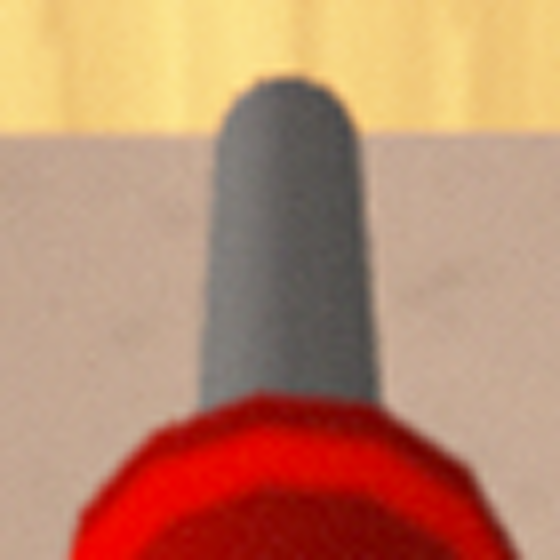

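View pics/s10z.png

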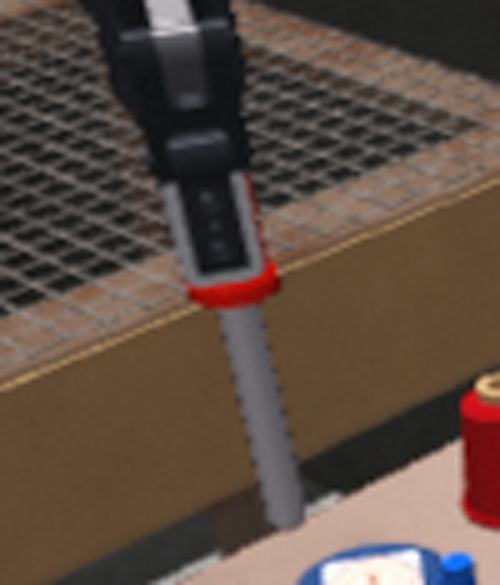

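```bash
python3 -m pendant '[[[0,0,5],[0,0,-1],0],[[0,0,6.5],[0,0,0],0],[[0,0,6.5],[0,0,0],0],[[0,0,6.5],[0,0,0],0],[[0,0,6.5],[0,0,0],0],[[0,0,6.5],[0,0,0],0],[[0,0,6.5],[0,0,0],0],[[0,0,6.5],[0,0,0],0],[[0,0,6],[0,0,0],0],[[0,0,2],[0,0,0],0],[[0,0,0],[0,0,0],0]]';  python3 - <<'E'
from h import *
s=env.observe();M=R.from_quat(s['eef_rot']).as_matrix();print(M.round(3),(M.T@(np.array([.6168,-.0914,.28])-s['tcp_pos'])*100).round(2))
E
```

```text
t: 11.8
tcp_pos: [0.5854, 0.267, 0.2819]
eef_rot: [-0.026, 1.0, -0.001, -0.001]
contact_force: [-0.2, 0.5, -1.5]
opening: 0.0206
[[-0.999 -0.051 -0.002]
 [-0.051  0.999 -0.001]
 [ 0.002 -0.001 -1.   ]] [ -1.29 -35.96   0.23]
```

```bash
python3 -m pendant '[[[0,0,0],[-0.1,-1.5,0],0],[[0,0,0],[-0.1,-3,0],0],[[0,0,0],[-0.1,-3.2,0],0],[[0,0,0],[-0.1,-3.2,0],0],[[0,0,0],[-0.1,-3.2,0],0],[[0,0,0],[-0.1,-3.2,0],0],[[0,0,0],[-0.1,-3.2,0],0],[[0,0,0],[-0.1,-3.2,0],0],[[0,0,0],[-0.1,-3.2,0],0],[[0,0,0],[-0.1,-3.2,0],0],[[0,0,0],[-0.1,-3.2,0],0],[[0,0,0],[-0.1,-2,0],0],[[0,0,0],[-0.1,-0.9,0],0],[[0,0,0],[0,0,0],0],[[0,0,0],[0,0,0],0],[[0,0,0],[0,0,0],0]]';  python3 - <<'E'
from h import *
s=env.observe();M=R.from_quat(s['eef_rot']).as_matrix();print(s['tcp_pos'],(M.T@(np.array([.6168,-.0914,.2])-s['tcp_pos'])*100).round(2))
np.save('c11.npy',np.concatenate([a.ravel() for a in cal('wrist')]))
cv2.imwrite('pics/w11.png',vision.snapshot('wrist')[:,:,::-1])
cv2.imwrite('pics/s11.png',vision.snapshot('scene')[:,:,::-1])
E
```

```text
t: 13.13
tcp_pos: [0.6181, -0.0917, 0.283]
eef_rot: [-0.028, 1.0, 0.001, -0.0]
contact_force: [-0.1, -0.1, -1.8]
opening: 0.0206
[ 0.61808426 -0.09174153  0.28297535] [0.12 0.03 8.3 ]
```

View pics/w11.png

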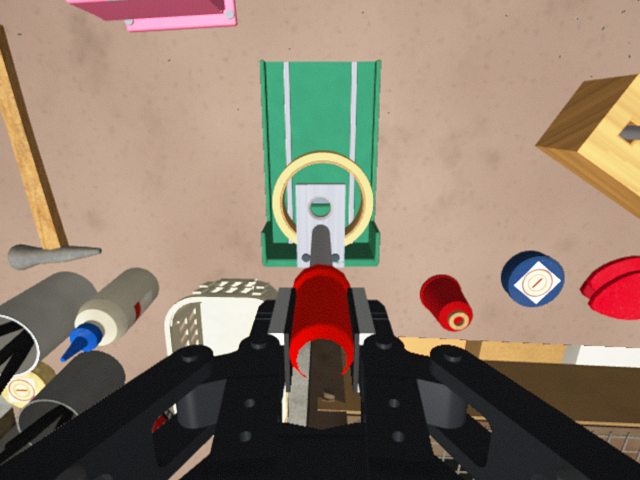

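```bash
python3 -m pendant '[[[0,0,0],[0.1,0,1],0],[[0,0,0],[0,0,2],0],[[0,0,0],[0,0,2],0],[[0,0,0],[0,0,1.2],0],[[0,0,0],[0,0,0],0],[[0,0,0],[0,0,0],0],[[0,0,0],[0,0,0],0]]';  python3 - <<'E'
from h import *
s=env.observe();M=R.from_quat(s['eef_rot']).as_matrix();print(s['tcp_pos'],(M.T@(np.array([.6168,-.0914,.105])-s['tcp_pos'])*100).round(2))
c=cal('wrist');print(proj('w',[s['tcp_pos']+M[:,2]*.104,s['tcp_pos']+M[:,2]*.098,[.6168,-.0914,.105]],c).round(1))
np.save('c12.npy',np.concatenate([a.ravel() for a in c]))
im=vision.snapshot('wrist')[:,:,::-1];cv2.imwrite('pics/w12.png',cv2.resize(im[120:320,220:420],None,fx=3,fy=3,interpolation=2))
im=vision.snapshot('scene')[:,:,::-1];cv2.imwrite('pics/s12.png',cv2.resize(im[150:270,260:400],None,fx=4.5,fy=4.5,interpolation=2))
im=vision.snapshot('top')[:,:,::-1];cv2.imwrite('pics/t12.png',cv2.resize(im[130:270,310:430],None,fx=4,fy=4,interpolation=2))
E
```

```text
t: 13.82
tcp_pos: [0.6176, -0.0935, 0.222]
eef_rot: [-0.027, 1.0, -0.0, 0.0]
contact_force: [0.5, -0.3, -1.4]
opening: 0.0209
[ 0.61755129 -0.09351058  0.22195682] [ 0.08  0.22 11.7 ]
[[319.6 234.2]
 [319.5 236.9]
 [322.7 227.7]]
```

View pics/w12.png

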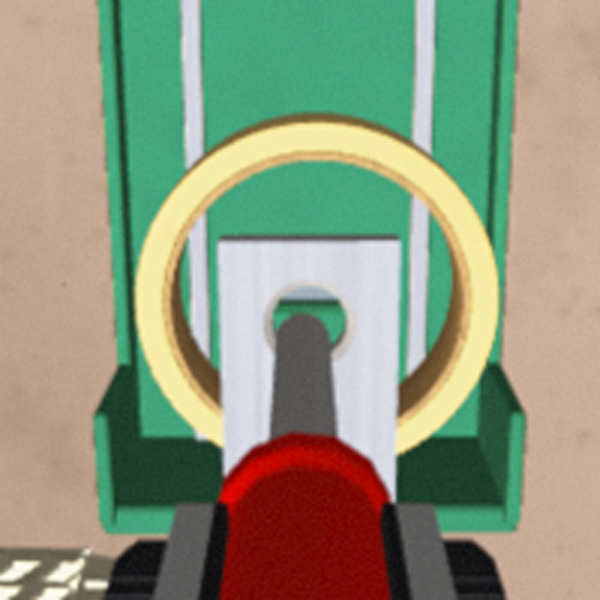

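View pics/s12.png

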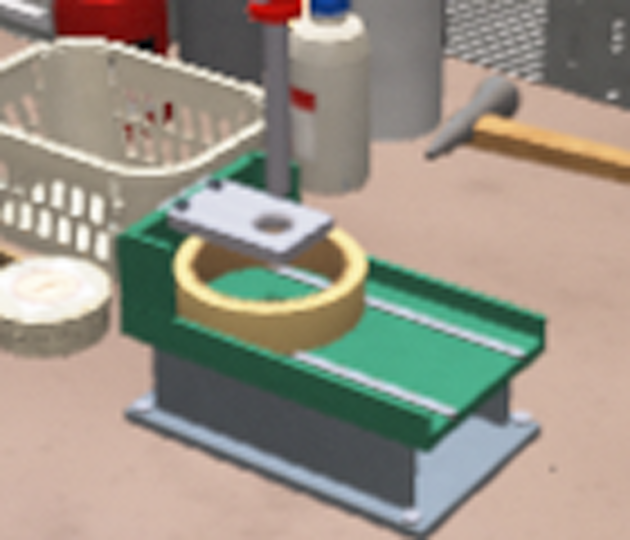

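```bash
python3 - <<'E'
from h import *
s=env.observe();M=R.from_quat(s['eef_rot']).as_matrix();print(s['tcp_pos'])
for d in(.04,.07,.09,.104):
    p=s['tcp_pos']+M[:,2]*d
    q=proj('scene',[p,p+[.01,0,0],p+[0,.01,0]]);print(d,((q-[260,150])*4.5).round(1).tolist())
def L(f): v=np.load(f);return (v[:9].reshape(3,3),v[9:12],v[12:])
p=s['tcp_pos']
for d in(.035,.06,.08,.098,.104): print('wz',((proj('w',[p+M[:,2]*d],L('c12.npy'))-[220,120])*3).round(1))
q=proj('top',[p+M[:,2]*.104,p-M[:,2]*.04]);print('top',((q-[310,130])*4).round())
E
```

```text
[ 0.61764606 -0.09375155  0.22227621]
0.04 [[268.9, 71.9], [252.0, 66.3], [254.8, 79.3]]
0.07 [[269.7, 131.8], [253.1, 125.9], [255.9, 139.4]]
0.09 [[270.3, 170.5], [253.8, 164.5], [256.5, 178.4]]
0.104 [[270.6, 197.2], [254.3, 191.0], [257.0, 205.1]]
wz [[295.6 466.1]]
wz [[296.5 413.1]]
wz [[297.  378.4]]
wz [[297.5 351.7]]
wz [[297.6 343.6]]
top [[247. 230.]
 [296. 124.]]
```

View pics/t12.png

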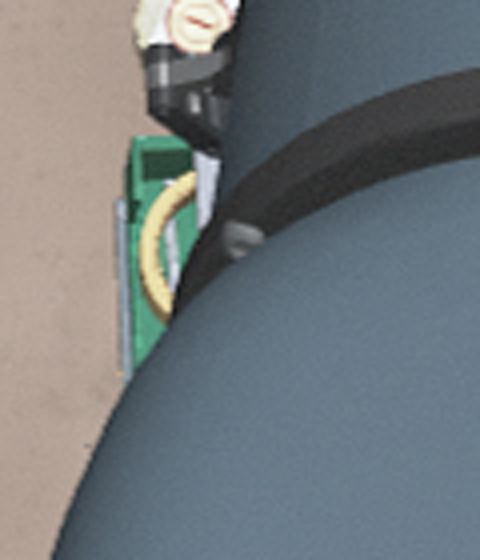

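```bash
python3 -m pendant '[[[0,0,0],[-0.18,0.2,0],0],[[0,0,0],[0,0,0.4],0],[[0,0,0],[0,0,0],0],[[0,0,0],[0,0,0],0]]';  python3 - <<'E'
from h import *
s=env.observe();print(s['tcp_pos'])
im=vision.snapshot('wrist')[:,:,::-1];cv2.imwrite('pics/w13.png',cv2.resize(im[170:270,270:370],None,fx=6,fy=6,interpolation=2))
im=vision.snapshot('scene')[:,:,::-1];cv2.imwrite('pics/s13.png',cv2.resize(im[170:230,290:370],None,fx=8,fy=8,interpolation=2))
E
```

```text
t: 14.3
tcp_pos: [0.6187, -0.0916, 0.217]
eef_rot: [-0.027, 1.0, 0.0, -0.0]
contact_force: [0.6, 0.1, -1.9]
opening: 0.0205
[ 0.6187085  -0.09157327  0.21704859]
```

View pics/w13.png

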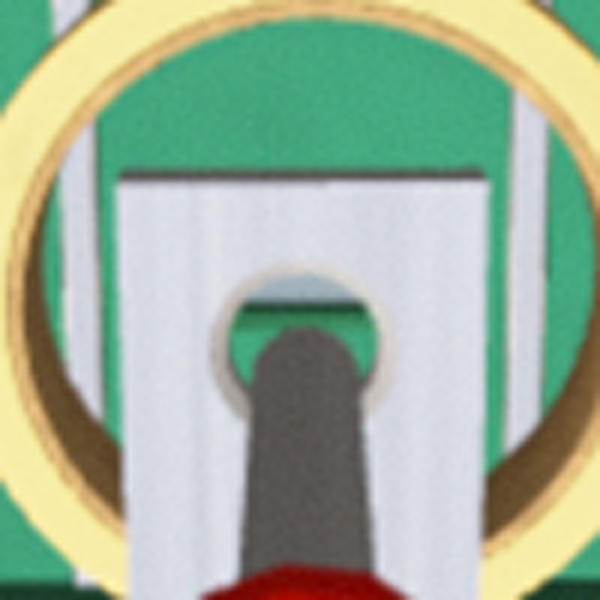

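View pics/s13.png

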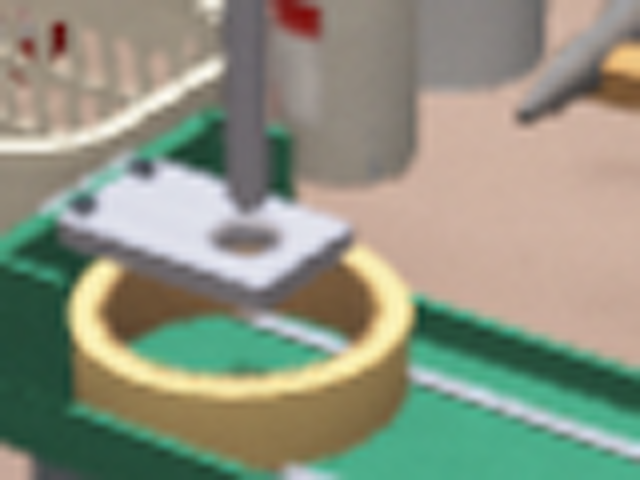

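Aligned in both views: wrist tip col 305 vs hole 303, scene 247 vs 246. Thread in.

```bash
python3 -m pendant '[[[0,0,0],[0,0,0.5],0],[[0,0,0],[0,0,0.5],0],[[0,0,0],[0,0,0.5],0],[[0,0,0],[0,0,0],0]]'; python3 -m pendant '[[[0,0,0],[0,0,0.5],0],[[0,0,0],[0,0,0.5],0],[[0,0,0],[0,0,0.5],0],[[0,0,0],[0,0,0],0]]';python3 - <<'E'
from h import *
s=env.observe();print(s['tcp_pos'],s['ft_torque'])
im=vision.snapshot('wrist')[:,:,::-1];cv2.imwrite('pics/w14.png',cv2.resize(im[170:270,270:370],None,fx=6,fy=6,interpolation=2))
im=vision.snapshot('scene')[:,:,::-1];cv2.imwrite('pics/s14.png',cv2.resize(im[170:230,290:370],None,fx=8,fy=8,interpolation=2))
E
```

```text
t: 14.73
tcp_pos: [0.6181, -0.0916, 0.2008]
eef_rot: [-0.026, 1.0, 0.0, -0.001]
contact_force: [-0.0, -0.1, -2.2]
opening: 0.0205
t: 15.07
tcp_pos: [0.6182, -0.0916, 0.186]
eef_rot: [-0.027, 1.0, 0.0, -0.001]
contact_force: [0.9, 0.4, -1.2]
opening: 0.0206
[ 0.6182179  -0.09155028  0.18599095] [0.01613375 0.03504803 0.03199279]
```

View pics/w14.png

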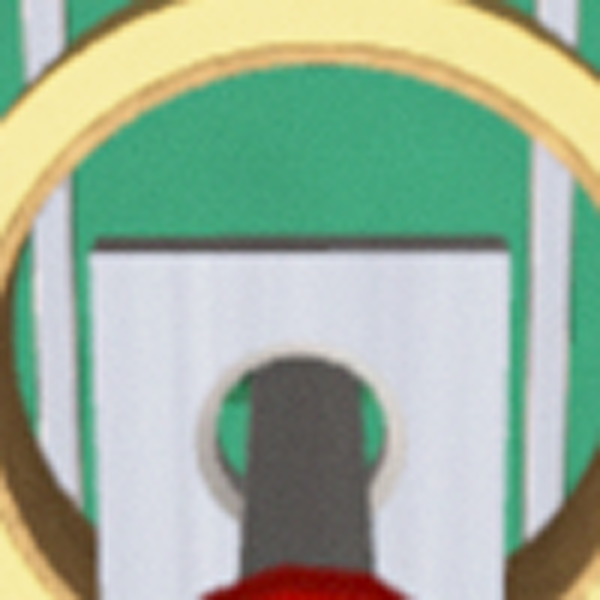

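View pics/s14.png

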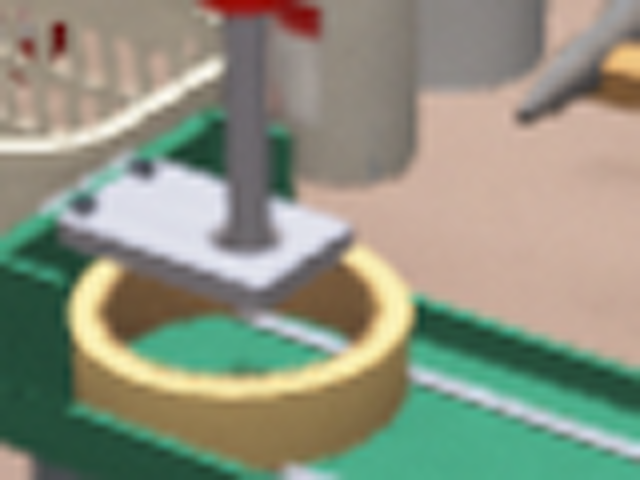

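```bash
python3 -m pendant '[[[0,0,0],[0,0,0.6],0],[[0,0,0],[0,0,0.6],0],[[0,0,0],[0,0,0.6],0],[[0,0,0],[0,0,0.6],0],[[0,0,0],[0,0,0.6],0],[[0,0,0],[0,0,0],0]]'; python3 -m pendant '[[[0,0,0],[0,0,0.6],0],[[0,0,0],[0,0,0.6],0],[[0,0,0],[0,0,0.6],0],[[0,0,0],[0,0,0.6],0],[[0,0,0],[0,0,0.6],0],[[0,0,0],[0,0,0],0]]'
```

```text
t: 15.67
tcp_pos: [0.618, -0.0915, 0.1557]
eef_rot: [-0.027, 1.0, 0.0, -0.001]
contact_force: [-1.0, 1.0, -1.5]
opening: 0.021
t: 16.17
tcp_pos: [0.6181, -0.0915, 0.1258]
eef_rot: [-0.027, 1.0, 0.0, -0.001]
contact_force: [0.7, -0.9, -0.4]
opening: 0.0205
```

```bash
python3 -m pendant '[[[0,0,0],[0,0,0.5],0],[[0,0,0],[0,0,0.3],0],[[0,0,0],[0,0,0],0],[[0,0,0],[0,0,0],0]]'; python3 -m pendant '[[[0,0,0],[0,0,0.2],0],[[0,0,0],[0,0,0],0],[[0,0,0],[0,0,0],0]]';python3 - <<'E'
from h import *
im=vision.snapshot('scene')[:,:,::-1];cv2.imwrite('pics/s15.png',cv2.resize(im[140:270,270:400],None,fx=4.5,fy=4.5,interpolation=2))
E
```

```text
t: 16.5
tcp_pos: [0.6188, -0.0917, 0.1192]
eef_rot: [-0.026, 1.0, -0.0, -0.0]
contact_force: [-0.6, -0.4, -1.7]
opening: 0.0206
t: 16.75
tcp_pos: [0.6188, -0.0917, 0.1174]
eef_rot: [-0.026, 1.0, 0.0, 0.0]
contact_force: [0.2, 0.5, -1.0]
opening: 0.0207
```

View pics/s15.png

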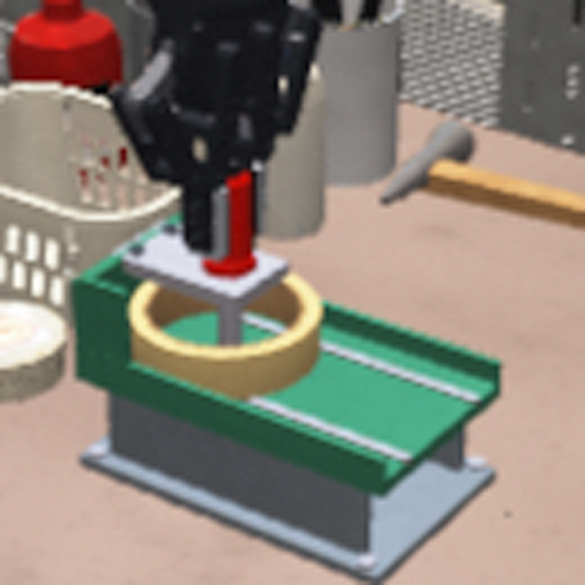

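```bash
python3 -m pendant '[[[0,0,0],[0,0,0.15],0],[[0,0,0],[0,0,0],0],[[0,0,0],[0,0,0],0]]';python3 -m pendant '[[[0,0,0],[0,0,0.1],0],[[0,0,0],[0,0,0],0],[[0,0,0],[0,0,0],0]]'
```

```text
t: 17.05
tcp_pos: [0.6191, -0.0918, 0.1161]
eef_rot: [-0.026, 1.0, -0.0, 0.0]
contact_force: [-0.2, 1.2, 2.6]
opening: 0.0205
t: 17.3
tcp_pos: [0.6192, -0.0918, 0.116]
eef_rot: [-0.026, 1.0, 0.0, 0.001]
contact_force: [-2.4, 0.5, 10.5]
opening: 0.0209
```

Contact: the handle rests (z force up to +10 N at TCP z=0.116, as expected). Release and rise.

```bash
python3 -m pendant '[[[0,0,0],[0,0,-0.1],0],[[0,0,0],[0,0,0],2.6],[[0,0,0],[0,0,0],4],[[0,0,0],[0,0,0],6],[[0,0,0],[0,0,0],8.5],[[0,0,0],[0,0,0],8.5],[[0,0,0],[0,0,0],8.5],[[0,0,0],[0,0,0],8.5]]'; python3 -m pendant '[[[0,0,0],[0,0,-1],8.5],[[0,0,0],[0,0,-2],8.5],[[0,0,0],[0,0,-3],8.5],[[0,0,0],[0,0,-4],8.5],[[0,0,0],[0,0,-4],8.5],[[0,0,0],[0,0,0],8.5],[[0,0,0],[0,0,0],8.5],[[0,0,0],[0,0,0],8.5]]';python3 - <<'E'
from h import *
im=vision.snapshot('scene')[:,:,::-1];cv2.imwrite('pics/s16.png',im);cv2.imwrite('pics/s16z.png',cv2.resize(im[140:270,270:400],None,fx=4.5,fy=4.5,interpolation=2))
cv2.imwrite('pics/w16.png',vision.snapshot('wrist')[:,:,::-1])
E
```

```text
t: 17.97
tcp_pos: [0.6188, -0.0917, 0.1157]
eef_rot: [-0.026, 1.0, -0.0, -0.0]
contact_force: [0.3, -0.4, -0.7]
opening: 0.0848
t: 18.63
tcp_pos: [0.6186, -0.0916, 0.2564]
eef_rot: [-0.026, 1.0, 0.0, 0.0]
contact_force: [-0.3, 0.6, 0.0]
opening: 0.0851
```

View pics/s16z.png

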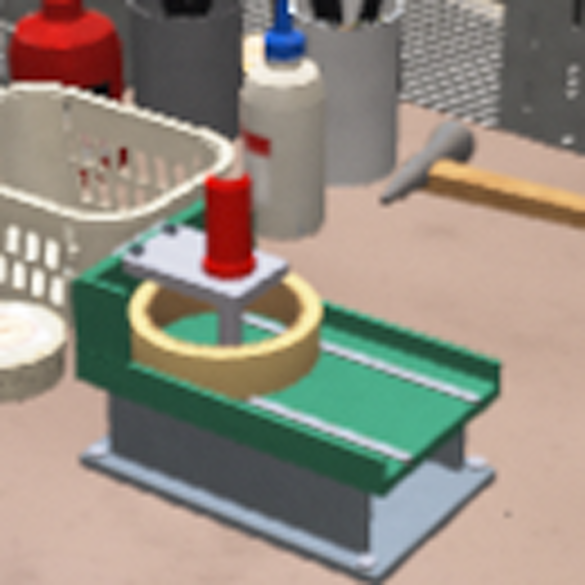

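View pics/w16.png

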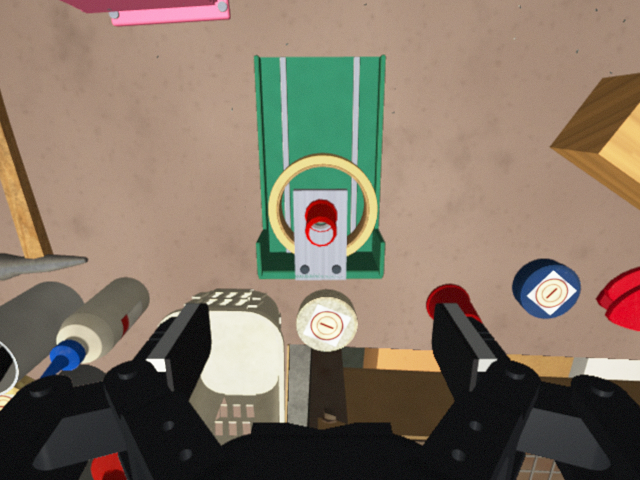

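View pics/s16.png

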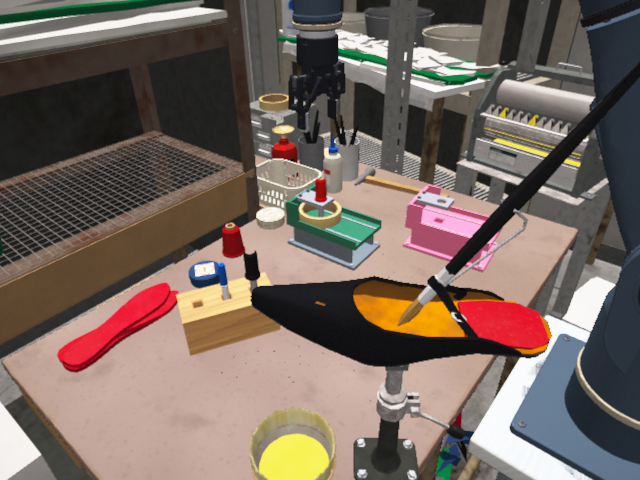

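Spindle upright with its collar on the bracket (wrist 320,225), and the holder has the black spindle and marker. One quick check of the roll position, then I hand in.

```bash
python3 - <<'E'
from h import *
c=cal('wrist');im=cv2.imread('pics/w16.png');hsv=cv2.cvtColor(im,cv2.COLOR_BGR2HSV)
m=cv2.inRange(hsv,(18,60,150),(32,190,255));pts=[]
for row in range(158,245,3):
    r=np.where(m[row,255:390])[0]+255
    if len(r)>3: pts+=[plane('w',(r[0]-.5,row),.084,c)[:2],plane('w',(r[-1]+.5,row),.084,c)[:2]]
p=np.array(pts);x=np.linalg.lstsq(np.c_[2*p,np.ones(len(p))],(p**2).sum(1),rcond=None)[0];print('roll',x[:2])
print('top',tri([ray('w',(320.5,235),c),ray('scene',(270+228/4.5,140+178/4.5))]))
print(order.hand_in(), env.observe()['t'])
E
```

```text
roll [ 0.61613121 -0.09050553]
top (array([ 0.61623797, -0.09174209,  0.15340452]), [np.float64(0.0016910945866623426), np.float64(0.0016910945866625143)])
the job is handed in; nothing more can be done
the job is handed in; nothing more can be done
```

I did the job in the order asked and handed it in at about 19 s, well under the 58 s limit. The hand-in gives no verdict.

- **Roll:** I pushed it back with closed fingers until it hit the back stop. The tool was blocked there with about 10 N of push.
- **Spindle:** I pulled the red-handled spindle straight up out of the holder and threaded it down through bracket, roll and tray. When the handle touched down on the bracket the upward force rose to about 10 N. I then let go and raised the gripper clear.

**Last checks that agreed:**
- The roll's centre is within about 1 mm of the hole axis: (0.616, −0.0905) against the measured hole at (0.6168, −0.0914).
- The spindle's handle top is at (0.616, −0.092, 0.153), upright, with its collar on the bracket. Fully seated it would be at z = 0.155.
- The holder looks to be standing in its place, with the black-handled spindle and the marker still in it. I checked this by eye in the scene picture.

**Checks that disagreed a little:**
- The top camera put the hole about 3 mm off the wrist camera's reading.
- The top and wrist views together put the red handle's top at z = 0.159 instead of 0.153. The wrist and scene views gave 0.153, so I used those.
- The roll's measured position moved about 2 mm between the check after the push and the last one, which is within the 2 mm camera calibration.

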